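# Find the rocking corner of the microscope plate and shim it

### The job

One corner of the dark metal microscope plate rocks, and you cannot see which. Press the plate's corners with a fingertip to find the one that gives, then press that corner's hinged shim tab fully flat onto its side rail and take the hand away, leaving the other three shims standing up. Only press: grip nothing, and leave the bottle, the cup and the slide tray where they are.

Things in the scene. Friction and masses are not known exactly. Their poses are not given: they have to be found in the camera images.
- stand: levelling stand fixed to the bench: aluminium base 180 x 270 x 8 mm (x, y, z), end skirts, a side rail along each x-wise side (y = +-98 to +-135 mm, tops 34.5 mm above the bench). Origin: centre of its underside, on the bench; z up. At yaw 0 its x points away from the robot, its y to the robot's left; yaw within +-0.3 rad.
- plate: dark metal plate 160 x 150 x 12 mm (x, y, z) on a rubber mount under its centre and four hidden feet under its corners. Origin: centre of its underside, 26 mm above the bench; top face at 38 mm; axes as the stand's. Level at the start. Three feet are full height; one, at a different corner each time, is 5 mm short: only that corner gives when pressed.
- corner_1 (a point): point on the plate's top at its near left corner, 20 mm in from both edges, where to press it. If this is the loose corner it goes down 4 to 5 mm (about 0.5 N per mm, then stopped hard; plate tilts about 0.05 rad) and springs back level when let go; otherwise it does not give.
- corner_2 (a point): point on the plate's top at its far left corner, 20 mm in from both edges, where to press it. If this is the loose corner it goes down 4 to 5 mm (about 0.5 N per mm, then stopped hard; plate tilts about 0.05 rad) and springs back level when let go; otherwise it does not give.
- corner_3 (a point): point on the plate's top at its far right corner, 20 mm in from both edges, where to press it. If this is the loose corner it goes down 4 to 5 mm (about 0.5 N per mm, then stopped hard; plate tilts about 0.05 rad) and springs back level when let go; otherwise it does not give.
- corner_4 (a point): point on the plate's top at its near right corner, 20 mm in from both edges, where to press it. If this is the loose corner it goes down 4 to 5 mm (about 0.5 N per mm, then stopped hard; plate tilts about 0.05 rad) and springs back level when let go; otherwise it does not give.
- tab_1 (a point): point on the upper face of the shim tab beside the near left corner, on its middle line, 36 mm out from its hinge, 14 mm from its outer edge. With the shim flat it is 62 mm (x) and 120 mm (y) from the stand's centre and 37.5 mm above the bench; while up, about 20 mm higher and 7 mm nearer the plate.
- tab_2 (a point): point on the upper face of the shim tab beside the far left corner, on its middle line, 36 mm out from its hinge, 14 mm from its outer edge. With the shim flat it is 62 mm (x) and 120 mm (y) from the stand's centre and 37.5 mm above the bench; while up, about 20 mm higher and 7 mm nearer the plate.
- tab_3 (a point): point on the upper face of the shim tab beside the far right corner, on its middle line, 36 mm out from its hinge, 14 mm from its outer edge. With the shim flat it is 62 mm (x) and 120 mm (y) from the stand's centre and 37.5 mm above the bench; while up, about 20 mm higher and 7 mm nearer the plate.
- tab_4 (a point): point on the upper face of the shim tab beside the near right corner, on its middle line, 36 mm out from its hinge, 14 mm from its outer edge. With the shim flat it is 62 mm (x) and 120 mm (y) from the stand's centre and 37.5 mm above the bench; while up, about 20 mm higher and 7 mm nearer the plate.
- shim_1 (a joint): shim beside the near left corner: steel tab 30 wide (x), 50 long (outward in y), 3 mm thick, hinged beside the plate, outer end up. 0 = up 0.6 rad, 0.6 = flat on the rail; starts at 0 to 0.12, stays where left (stiff: 7 to 9 N at the tab point). Pressed, it swings a wedge under the plate: goes flat only at the loose corner, jams near 0.35 at others.
- shim_2 (a joint): shim beside the far left corner: steel tab 30 wide (x), 50 long (outward in y), 3 mm thick, hinged beside the plate, outer end up. 0 = up 0.6 rad, 0.6 = flat on the rail; starts at 0 to 0.12, stays where left (stiff: 7 to 9 N at the tab point). Pressed, it swings a wedge under the plate: goes flat only at the loose corner, jams near 0.35 at others.
- shim_3 (a joint): shim beside the far right corner: steel tab 30 wide (x), 50 long (outward in y), 3 mm thick, hinged beside the plate, outer end up. 0 = up 0.6 rad, 0.6 = flat on the rail; starts at 0 to 0.12, stays where left (stiff: 7 to 9 N at the tab point). Pressed, it swings a wedge under the plate: goes flat only at the loose corner, jams near 0.35 at others.
- shim_4 (a joint): shim beside the near right corner: steel tab 30 wide (x), 50 long (outward in y), 3 mm thick, hinged beside the plate, outer end up. 0 = up 0.6 rad, 0.6 = flat on the rail; starts at 0 to 0.12, stays where left (stiff: 7 to 9 N at the tab point). Pressed, it swings a wedge under the plate: goes flat only at the loose corner, jams near 0.35 at others.
- oil_bottle: bystander: small loose amber bottle, 32 mm across, 75 mm tall, origin at the centre of its underside.
- pen_cup: bystander: loose open grey cup, 72 mm across, 90 mm tall; origin at the centre of its underside.
- slide_tray: bystander: loose wooden tray with glass slides, 190 x 110 x 12 mm, origin at the centre of its underside.

How it is judged:
By the outcome, as a careful person would: the job done as asked, in the order asked, and still so for the second after the job is handed in, with the robot touching nothing.
It also fails if it takes over 54 s, if anything falls off the work surface, if the arm or the gripper's body presses on something with over 40 N, if the wrist force passes 120 N, or if a joint passes its speed limit or range.

### The arm

A 6-joint arm with a two-finger parallel gripper is mounted at the origin on the work surface. World frame = base frame: x ahead of the robot, y to its left, z up, the work surface at z = 0. Lengths are in m, angles in rad, forces in N, time in s.
With the tool pointing down it reaches from about 0.375 to 0.9 m from the base axis. Payload 3.1 kg.
Tool frame: the origin (TCP) lies at the very end of the fingers, on their centre line; the grasp point (between the pads) lies 19 mm behind it (arm.hold_point_z is the distance from the TCP to the grasp point, in m); x points along the fingers, y is the direction in which the jaws open and shut, and the axes are right-handed (so a half turn about x gives the same grasp; the last joint's range is limited). The gripper opens to 85 mm and grips with 20 to 120 N. Pads are 22 mm wide; open, the fingers measure 114 mm over their backs; the gripper's body (76 mm by 85 mm) begins 54 mm behind the grasp point. The pads swing forward as they close: fully open they stand 13 mm farther back than shut.
Start: joints at [-1.306, 0.527, 1.433, -0, 1.181, -0.178], TCP at [0.268, -0.564, 0.231] pointing down, gripper open.
Joint ranges: [-3.08, 3.08], [-0.75, 2.2], [0.22, 2.44], [-1.43, 4.57], [0, 2.65], [-2.85, 2.85]. Speed limits (rad/s): [2.79, 2.79, 3.14, 3.14, 3.14, 3.14].

### API

Orientations are given as a 3x3 rotation matrix whose columns are the frame's x, y, z axes.
In Python, from station import telemetry, optics, arm gives the robot as it stands.
- The arm moves only by the tool jog_arm, never from a script. Its argument "motion" is a list of rows, each a list of 5 numbers: the shift along the tool's x, y, z in mm, then the turn about the tool's x in rad, then the finger opening in mm, from 0 to 85.4. In form: [[x, y, z, twist, jaw], ...]. A call has 1 to 12 rows; each row is the pose to reach, as a shift and turn from the pose commanded when the call began, along the tool's axes at that moment; what a row does not reach only later rows make up. A row lasts 1/8 s, in which the tool goes at most 62.5 mm and 10.7 degrees, less where a joint would pass 70% of its speed; a pose out of reach is approached as far as the arm can. A call with a gripper value outside its range is refused whole. The fingers move at their own pace and stop on an object; "grip_force" is the grip in N (left out, the last holds). Time passes only in rows, so rows that repeat a pose let the fingers close. It gives the time, the measured TCP pose, the force and the opening at its end, in the units of the state.
- telemetry.state(): the state, without advancing time (a new reading comes with each control period).
- optics.grab_frame(name): name is "scene" or "top" or "wrist"; returns a dict with "color" (420x560x3 uint8, red, green, blue), "K" (3x3 intrinsics, pixels), "dist_coeffs" ([k1, k2, p1, p2, k3] as OpenCV has them; the pictures are not rectified), "eye" and "orientation" of the camera in the world; the wrist camera has in their place "T_tool_cam" (4x4, takes a point from camera to tool coordinates, whose origin is the TCP and whose axes are the tool frame's). Camera axes: x right, y up, looking along -z (the intrinsics and any distortion apply to the point x, -y, -z); pixel columns grow to the right and rows downward; lengths in m; the calibration is good to about 2 mm. A picture is of the moment at which its call begins: read the wrist's pose just before it. There is no depth.
- arm.close_job(): hands the job in, once; it reports no verdict.
The state is a dict: "clock": time; "joint_positions": joint angles; "dq": joint speeds; "joint_efforts": joint torques, N m; "position": TCP position; "orientation": TCP orientation; "force": force on the tool from outside, world axes, zero at the start; "ft_torque": the same for the moment, N m; "finger_gap": finger opening in m.
Only numpy, scipy, OpenCV 4.12 (cv2) and the standard library are available. Lean on these libraries where they do the work, as an engineer would, in place of code of your own. Each camera call takes 0.05 s, during which the arm holds its last target.

## Working session

There is one attempt and no reset: what is moved stays moved. The work goes in short steps, Python scripts to look and compute and a tool call to move; the robot and the scene stay as the last step left them, time stands still between calls to the robot, and variables do not carry over. Pictures are saved under pics/ and viewed, and the job is handed in when it is done.

Besides the shell and the picture viewer there is one more tool, called after ">>>" by a JSON object that holds its "op" and its "data", one argument or row to a line. jog_arm: Moves the arm, as the interface text tells. Its arguments: {"type":"object","properties":{"motion":{"type":"array","items":{"type":"array","items":{"type":"number"}}},"grip_force":{"type":"number"}},"required":["motion"]}

```bash
mkdir -p pics; ls; python3 - <<'E'
from station import telemetry, optics, arm
import cv2
for n in ["scene","top","wrist"]:
    s=telemetry.state()
    f=optics.grab_frame(n)
    cv2.imwrite(f"pics/{n}0.png",cv2.cvtColor(f["color"],cv2.COLOR_RGB2BGR))
    print(n,f["K"],f["dist_coeffs"],f.get("eye"),f.get("orientation"),f.get("T_tool_cam"))
print(s)
E
```

```text
pics
scene [[423.62838153   0.         284.37811414]
 [  0.         423.62838153 211.30861733]
 [  0.           0.           1.        ]] [-0.06624991  0.          0.          0.          0.        ] [ 1.17736904 -0.24473417  0.69679639] [[ 0.30842991 -0.6457042   0.69852493]
 [ 0.95118257  0.21789876 -0.21856773]
 [-0.01107762  0.73183756  0.68138907]] None
top [[538.01787589   0.         272.00558833]
 [  0.         538.01787589 205.42099219]
 [  0.           0.           1.        ]] [-0.19529222  0.          0.          0.          0.        ] [ 0.24329613 -0.04103905  1.555502  ] [[-0.00149001  0.97927102 -0.2025489 ]
 [-0.99999418 -0.00208082 -0.00270398]
 [-0.00306939  0.20254369  0.97926842]] None
wrist [[295.30135189   0.         279.82070277]
 [  0.         295.30135189 210.18889169]
 [  0.           0.           1.        ]] [-0.04613315  0.          0.          0.          0.        ] None None [[ 1.03569064e-03  2.83006314e-01 -9.59117487e-01 -1.42462346e-01]
 [ 9.99999138e-01 -1.06773932e-03  7.64778859e-04 -3.51362052e-04]
 [-8.07650204e-04 -9.59117452e-01 -2.83007176e
[... 185 characters left out ...]
9005869e-07,
        1.18140438e+00, -1.78480853e-01]), 'dq': array([ 0.0004826 , -0.00300163, -0.00317715, -0.00156856, -0.0005976 ,
       -0.00045708]), 'joint_efforts': array([ 2.87914690e-04, -4.43301594e+01, -1.78586769e+01, -1.38316791e-04,
        3.80081590e-03, -2.27454092e-05]), 'position': array([ 0.26821189, -0.56379547,  0.23041218]), 'orientation': array([[-5.24351633e-04,  4.29358585e-01, -9.03133949e-01],
       [ 1.93248278e-03, -9.03131952e-01, -4.29358757e-01],
       [-9.99997995e-01, -1.97042577e-03, -3.56169358e-04]]), 'force': array([ 0.63822012, -0.14181383, -0.59338701]), 'ft_torque': array([ 0.01453028,  0.01584698, -0.06352834]), 'finger_gap': 0.08530431400436499}
```

View pics/scene0.png

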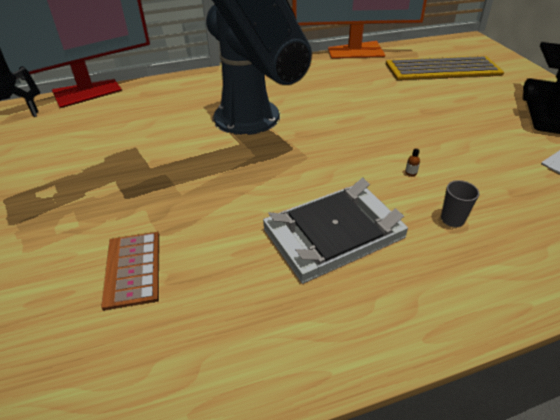

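View pics/top0.png

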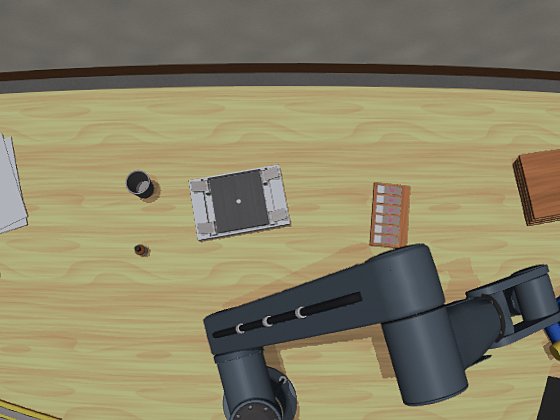

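The stand is at about (240,203) in the top view and (335,232) in the scene view. I'll zoom in to get its corners.

```bash
python3 - <<'E'
import cv2
t=cv2.imread("pics/top0.png")[155:250,180:300]
cv2.imwrite("pics/topz.png",cv2.resize(t,None,fx=6,fy=6,interpolation=cv2.INTER_CUBIC))
t=cv2.imread("pics/scene0.png")[170:290,255:415]
cv2.imwrite("pics/scenez.png",cv2.resize(t,None,fx=5,fy=5,interpolation=cv2.INTER_CUBIC))
E
```

```text
(no output)
```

View pics/topz.png

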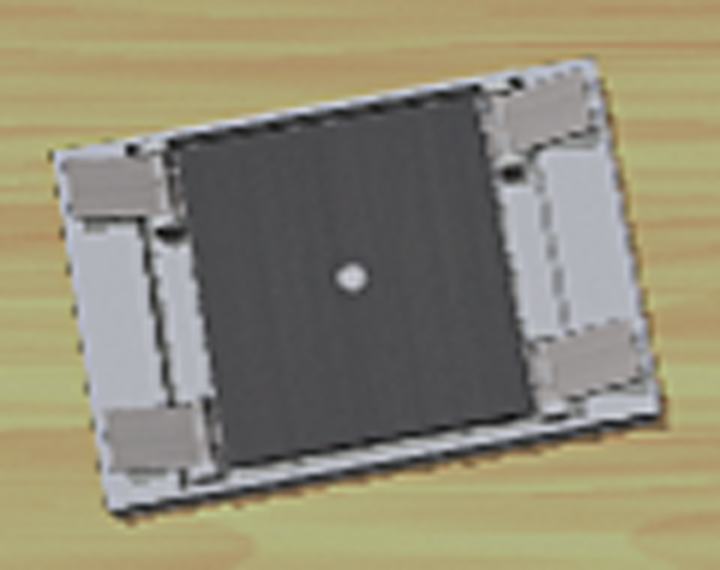

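View pics/scenez.png

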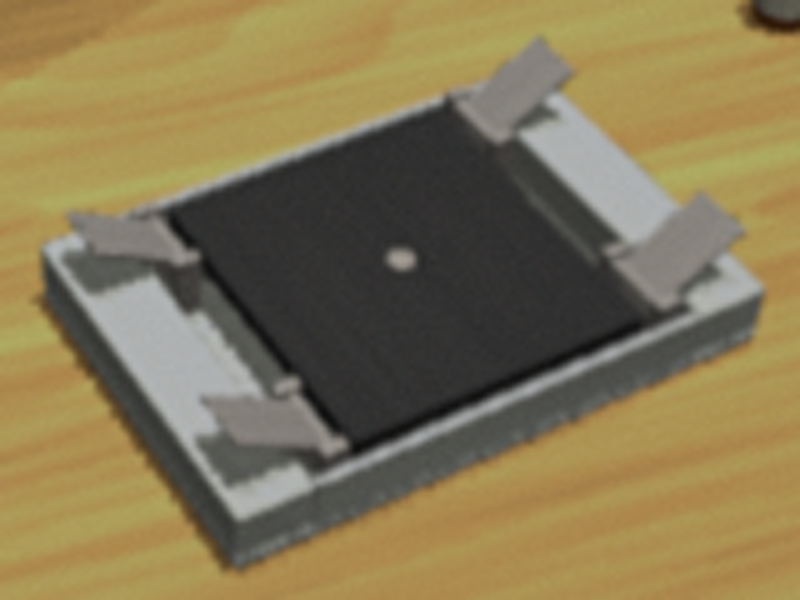

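```bash
cat > h.py <<'E'
import numpy as np, cv2
R1=np.array
def cam(f,s=None):
    K,d=f["K"],f["dist_coeffs"]
    if f.get("eye") is not None: return K,d,f["eye"],f["orientation"]
    T=f["T_tool_cam"]; R=s["orientation"]
    return K,d,s["position"]+R@T[:3,3],R@T[:3,:3]
def proj(P,c):
    K,d,e,O=c
    p=(np.atleast_2d(P)-e)@O*np.array([1,-1,-1])
    return cv2.projectPoints(p.reshape(-1,1,3),np.zeros(3),np.zeros(3),np.array(K),np.array(d))[0].reshape(-1,2)
def world(L,q):
    c,s=np.cos(q[2]),np.sin(q[2])
    return np.array(L)@np.array([[c,-s,0],[s,c,0],[0,0,1]]).T+[q[0],q[1],0]
E
python3 - <<'E'
from h import *
from station import optics
from scipy.optimize import least_squares
P=[(.08,.075,.038),(.08,-.075,.038),(-.08,-.075,.038),(-.08,.075,.038),(0,0,.038),(.09,.135,.0345),(.09,-.135,.0345),(-.09,-.135,.0345),(-.09,.135,.0345)]
T=[(172,147),(480,88),(530,415),(222,465),(352,278),(57,155),(595,62),(655,408),(112,512)]
S=[(645,325),(352,452),(172,212),(455,105),(402,259),(762,293),(237,515),(45,248),None]
ct=cam(optics.grab_frame("top")); cs=cam(optics.grab_frame("scene"))
T=(np.array(T)+.5)/6-.5+[180,155]
iS=[i for i in range(9) if S[i]]
S=(np.array([S[i] for i in iS])+.5)/5-.5+[255,170]
P=np.array(P)
ft=lambda q:(proj(world(P,q),ct)-T).ravel()
fs=lambda q:(proj(world(P[iS],q),cs)-S).ravel()
for f in (ft,fs,lambda q:np.r_[ft(q),fs(q)]):
    r=least_squares(f,[.6,.05,.1],loss="soft_l1"); print(r.x.round(4),np.abs(r.fun).round(1))
q=r.x
print("R",q)
for n,x,y in [(1,-1,1),(2,1,1),(3,1,-1),(4,-1,-1)]:
    print(n,world([[x*.06,y*.055,.038],[x*.062,y*.120,.0375],[x*.062,y*.113,.0575]],q).round(4))
# bottle etc: top px bottle ~(141,250)
E
```

```text
[0.5703 0.0606 0.1749] [0.3 0.  0.5 1.  0.7 0.3 0.4 0.4 0.  0.1 1.  0.7 0.1 1.  1.1 0.8 1.2 0.3]
[0.572  0.0627 0.1625] [0.9 0.9 0.1 1.4 0.4 0.7 1.7 0.8 0.3 0.8 2.  0.3 0.3 1.3 0.6 0.9]
[0.5711 0.0617 0.1708] [0.  0.4 0.7 0.9 0.3 0.5 0.1 0.1 0.4 0.1 1.3 1.2 0.3 1.1 0.7 0.7 1.7 0.7
 0.4 1.3 0.1 1.5 1.1 0.6 2.6 0.6 0.3 0.7 1.3 0.3 0.3 1.4 1.2 0.7]
R [0.57108888 0.06167417 0.17080274]
1 [[0.5026 0.1057 0.038 ]
 [0.4896 0.1694 0.0375]
 [0.4908 0.1625 0.0575]]
2 [[0.6209 0.1261 0.038 ]
 [0.6118 0.1905 0.0375]
 [0.613  0.1836 0.0575]]
3 [[ 0.6396  0.0177  0.038 ]
 [ 0.6526 -0.046   0.0375]
 [ 0.6514 -0.0391  0.0575]]
4 [[ 0.5213 -0.0027  0.038 ]
 [ 0.5304 -0.0671  0.0375]
 [ 0.5292 -0.0602  0.0575]]
```

```bash
cat >> h.py <<'E'
Q=[.5711,.0617,.1708]
def go(L,s,yaw=Q[2],zw=None):
    W=world([L],Q)[0]; R=s["orientation"]
    d=R.T@(W-s["position"])*1000
    # want tool z along -stand x
    zt=R.T@np.array([-np.cos(yaw),-np.sin(yaw),0])
    tw=np.arctan2(-zt[1],zt[2])
    return d.round(1),round(tw,3)
E
python3 - <<'E'
from h import *
from station import telemetry
s=telemetry.state()
print(go([-.06,-.055,.10],s))
E
```

```text
(array([ 131.3, -398.2, -469.5]), np.float64(0.273))
```

>>> {"op": "jog_arm", "data": {
  "motion": [
    [0, -36, -43, 0.03, 0],
    [0, -73, -86, 0.06, 0],
    [0, -109, -128, 0.09, 0],
    [0, -145, -171, 0.12, 0],
    [10, -181, -214, 0.15, 0],
    [20, -217, -256, 0.18, 0],
    [30, -254, -299, 0.2, 0],
    [45, -290, -342, 0.23, 0],
    [60, -326, -384, 0.25, 0],
    [75, -362, -427, 0.273, 0],
    [90, -398, -469, 0.273, 0],
    [90, -398, -469, 0.273, 0]
  ]
}}

```text
clock: 1.75
position: [0.5213, -0.0001, 0.1403]
orientation: [[-0.001, 0.176, -0.984], [0.001, -0.984, -0.176], [-1.0, -0.001, 0.001]]
force: [-0.4, 0.6, 0.4]
finger_gap: -0.0
```

```bash
python3 - <<'E'
from h import *
from station import telemetry,optics
s=telemetry.state()
f=optics.grab_frame("wrist"); cv2.imwrite("pics/w1.png",cv2.cvtColor(f["color"],cv2.COLOR_RGB2BGR))
c=cam(f,s)
print(s["clock"],s["position"],s["force"],s["finger_gap"])
print(go([-.06,-.055,.038],s))
for x,y in [(.08,.075),(.08,-.075),(-.08,-.075),(-.08,.075),(0,0)]: print(x,y,proj(world([[x,y,.038]],Q),c).round(0))
E
```

```text
1.75 [ 5.21307000e-01 -1.36229554e-04  1.40261205e-01] [-0.44276736  0.56973701  0.35595299] -1.2069356108334744e-05
(array([102.3,   2.6,   0.3]), np.float64(0.006))
0.08 0.075 [[113.  31.]]
0.08 -0.075 [[312.  29.]]
-0.08 -0.075 [[306. 232.]]
-0.08 0.075 [[138. 230.]]
0 0 [[216. 138.]]
```

View pics/w1.png

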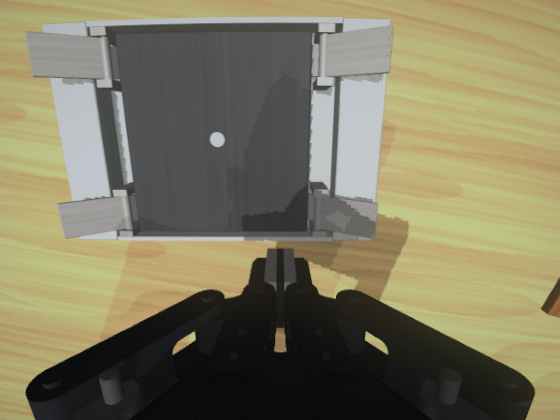

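The wrist image shows the plate where I predicted it, with the dot at (217,139) against a predicted (216,138). Pressing near right first.

>>> {"op": "jog_arm", "data": {
  "motion": [
    [40, 2.6, 0.3, 0, 0],
    [75, 2.6, 0.3, 0, 0],
    [90, 2.6, 0.3, 0, 0],
    [97, 2.6, 0.3, 0, 0],
    [97, 2.6, 0.3, 0, 0]
  ]
}}

```text
clock: 2.42
position: [0.5215, -0.0068, 0.0447]
orientation: [[0.001, 0.169, -0.986], [-0.0, -0.986, -0.169], [-1.0, 0.0, -0.001]]
force: [0.0, -0.2, 0.5]
finger_gap: -0.0001
```

>>> {"op": "jog_arm", "data": {
  "motion": [
    [2, 0, 0, 0, 0],
    [4, 0, 0, 0, 0],
    [6, 0, 0, 0, 0],
    [6, 0, 0, 0, 0]
  ]
}}

```text
clock: 2.92
position: [0.5212, -0.0061, 0.0383]
orientation: [[-0.0, 0.17, -0.985], [0.0, -0.985, -0.17], [-1.0, -0.0, 0.0]]
force: [0.9, 1.0, 0.5]
finger_gap: 0.0003
```

>>> {"op": "jog_arm", "data": {
  "motion": [
    [0, -3, 0, 0, 0],
    [1, -3, 0, 0, 0],
    [2, -3, 0, 0, 0],
    [2, -3, 0, 0, 0]
  ]
}}

```text
clock: 3.42
position: [0.5206, -0.0029, 0.038]
orientation: [[0.001, 0.17, -0.985], [0.0, -0.985, -0.17], [-1.0, -0.0, -0.001]]
force: [-2.8, 1.0, 13.2]
finger_gap: -0.0001
```

Corner 4 is hard: 13 N with no give. Next is far right.

>>> {"op": "jog_arm", "data": {
  "motion": [
    [-14, 0, 0, 0, 0],
    [-14, 0, -40, 0, 0],
    [-14, 0, -80, 0, 0],
    [-14, 0, -120, 0, 0],
    [-14, 0, -120, 0, 0],
    [-6, 0, -120, 0, 0],
    [-3, 0, -120, 0, 0],
    [-2, 0, -120, 0, 0],
    [-1, 0, -120, 0, 0],
    [0, 0, -120, 0, 0],
    [0, 0, -120, 0, 0]
  ]
}}

```text
clock: 4.8
position: [0.6368, 0.0172, 0.038]
orientation: [[-0.004, 0.17, -0.985], [0.0, -0.985, -0.17], [-1.0, -0.001, 0.004]]
force: [-4.4, -0.3, 12.9]
finger_gap: -0.0001
```

Corner 3 is hard too. Next is far left, 110 mm along +y, which is tool −y.

>>> {"op": "jog_arm", "data": {
  "motion": [
    [-14, 0, 0, 0, 0],
    [-14, -37, 0, 0, 0],
    [-14, -74, 0, 0, 0],
    [-14, -110, 0, 0, 0],
    [-14, -110, 0, 0, 0],
    [-6, -110, 0, 0, 0],
    [-3, -110, 0, 0, 0],
    [-2, -110, 0, 0, 0],
    [-1, -110, 0, 0, 0],
    [0, -110, 0, 0, 0],
    [0, -110, 0, 0, 0]
  ]
}}

```text
clock: 6.18
position: [0.6202, 0.1243, 0.038]
orientation: [[-0.0, 0.17, -0.986], [-0.001, -0.986, -0.17], [-1.0, 0.001, 0.0]]
force: [-4.0, -2.0, 9.7]
finger_gap: 0.0002
```

Corner 2 is hard. Corner 1 should be the loose one, so I'll press it to confirm.

>>> {"op": "jog_arm", "data": {
  "motion": [
    [-14, 0, 0, 0, 0],
    [-14, 0, 40, 0, 0],
    [-14, 0, 80, 0, 0],
    [-14, 0, 120, 0, 0],
    [-14, 0, 120, 0, 0],
    [-6, 0, 120, 0, 0],
    [-3, 0, 120, 0, 0],
    [-2, 0, 120, 0, 0],
    [-1, 0, 120, 0, 0],
    [0, 0, 120, 0, 0],
    [0, 0, 120, 0, 0]
  ]
}}

```text
clock: 7.55
position: [0.5029, 0.1052, 0.0367]
orientation: [[0.002, 0.17, -0.985], [0.0, -0.985, -0.17], [-1.0, 0.0, -0.002]]
force: [1.5, 0.5, 3.6]
finger_gap: 0.0002
```

>>> {"op": "jog_arm", "data": {
  "motion": [
    [1, 0, 0, 0, 0],
    [2, 0, 0, 0, 0],
    [2, 0, 0, 0, 0]
  ]
}}

```text
clock: 7.92
position: [0.5026, 0.1054, 0.035]
orientation: [[0.002, 0.17, -0.985], [0.0, -0.985, -0.17], [-1.0, 0.0, -0.002]]
force: [0.2, 1.9, 7.8]
finger_gap: 0.0001
```

>>> {"op": "jog_arm", "data": {
  "motion": [
    [1, 0, 0, 0, 0],
    [2, 0, 0, 0, 0],
    [2, 0, 0, 0, 0]
  ]
}}

```text
clock: 8.3
position: [0.5026, 0.1054, 0.0337]
orientation: [[0.002, 0.17, -0.985], [0.0, -0.985, -0.17], [-1.0, 0.0, -0.002]]
force: [-0.2, 1.5, 14.0]
finger_gap: -0.0001
```

```bash
python3 - <<'E'
from h import *
from station import telemetry,optics
s=telemetry.state()
print(s["clock"],s["position"],s["force"])
print(go([-.06,.055,.038],s), go([-.062,.112,.09],s), go([-.062,.112,.0375],s))
E
```

```text
8.3 [0.50255965 0.10544075 0.03370089] [-0.24997552  1.48500573 14.01116886]
(array([-4.3, -0.2, -0.1]), np.float64(-0.0)) (array([-56.3, -57.2,   1.8]), np.float64(-0.0)) (array([ -3.8, -57.2,   1.9]), np.float64(-0.0))
```

Corner 1 gave 4.3 mm, so it's the loose one. I'll lift, move over tab 1 and look.

>>> {"op": "jog_arm", "data": {
  "motion": [
    [-30, 0, 0, 0, 0],
    [-60, 0, 0, 0, 0],
    [-60, -20, 1, 0, 0],
    [-60, -40, 2, 0, 0],
    [-60, -57, 2, 0, 0],
    [-60, -57, 2, 0, 0]
  ]
}}

```text
clock: 9.05
position: [0.4895, 0.1618, 0.0919]
orientation: [[-0.001, 0.172, -0.985], [-0.0, -0.985, -0.172], [-1.0, -0.0, 0.001]]
force: [0.2, 0.5, 0.8]
finger_gap: 0.0001
```

```bash
python3 - <<'E'
from h import *
from station import telemetry,optics
s=telemetry.state()
print(s["clock"],s["position"],s["force"],go([-.062,.112,.0375],s))
for n in ["wrist","top","scene"]:
    f=optics.grab_frame(n); im=cv2.cvtColor(f["color"],cv2.COLOR_RGB2BGR)
    if n=="top": im=cv2.resize(im[155:250,180:300],None,fx=6,fy=6,interpolation=cv2.INTER_CUBIC)
    if n=="scene": im=cv2.resize(im[130:290,255:415],None,fx=3.7,fy=3.7,interpolation=cv2.INTER_CUBIC)
    cv2.imwrite(f"pics/{n}2.png",im)
E
```

```text
9.05 [0.48950237 0.16183391 0.09193247] [0.23253776 0.53739133 0.78441529] (array([54.4,  0.5, -1.5]), np.float64(0.002))
```

View pics/wrist2.png

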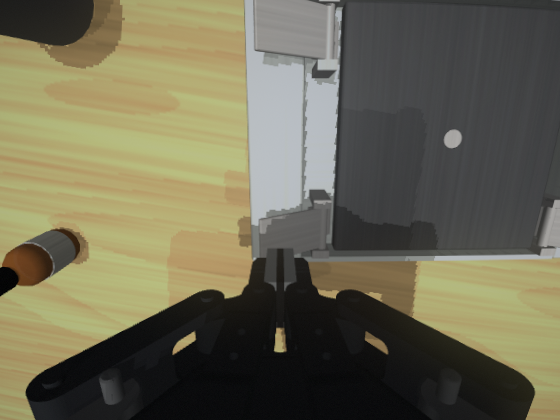

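View pics/scene2.png

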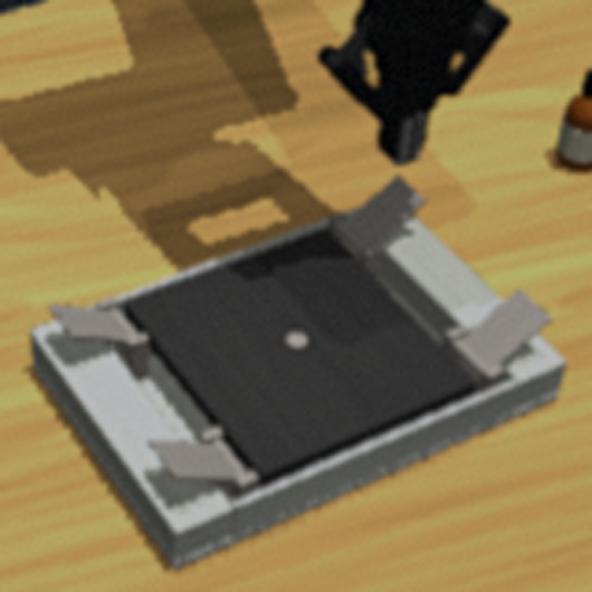

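The tool is over tab 1, all the shims are up, and the bottle and cup are clear. Pressing down in stages.

>>> {"op": "jog_arm", "data": {
  "motion": [
    [15, 0.5, -1.5, 0, 0],
    [25, 0.5, -1.5, 0, 0],
    [30, 0.5, -1.5, 0, 0],
    [34, 0.5, -1.5, 0, 0],
    [38, 0.5, -1.5, 0, 0],
    [38, 0.5, -1.5, 0, 0]
  ]
}}

```text
clock: 9.95
position: [0.4921, 0.161, 0.0547]
orientation: [[0.001, 0.17, -0.985], [0.0, -0.985, -0.17], [-1.0, -0.0, -0.001]]
force: [-1.2, 0.5, 3.5]
finger_gap: -0.0003
```

>>> {"op": "jog_arm", "data": {
  "motion": [
    [3, 0, 0, 0, 0],
    [6, 0, 0, 0, 0],
    [9, 0, 0, 0, 0],
    [12, 0, 0, 0, 0],
    [12, 0, 0, 0, 0]
  ]
}}

```text
clock: 10.58
position: [0.4926, 0.1616, 0.0431]
orientation: [[0.002, 0.169, -0.986], [0.001, -0.986, -0.169], [-1.0, -0.001, -0.002]]
force: [-0.9, 2.5, 6.1]
finger_gap: 0.0003
```

>>> {"op": "jog_arm", "data": {
  "motion": [
    [2, 0, 0, 0, 0],
    [4, 0, 0, 0, 0],
    [6, 0, 0, 0, 0],
    [8, 0, 0, 0, 0],
    [8, 0, 0, 0, 0]
  ]
}}

```text
clock: 11.2
position: [0.4926, 0.1622, 0.037]
orientation: [[0.003, 0.169, -0.986], [0.002, -0.986, -0.169], [-1.0, -0.001, -0.003]]
force: [-5.0, 5.6, 22.0]
finger_gap: -0.0005
```

>>> {"op": "jog_arm", "data": {
  "motion": [
    [1, 0, 0, 0, 0],
    [1, 0, 0, 0, 0]
  ]
}}

```text
clock: 11.45
position: [0.4926, 0.1622, 0.0369]
orientation: [[0.004, 0.169, -0.986], [0.002, -0.986, -0.169], [-1.0, -0.001, -0.004]]
force: [-4.7, 5.0, 28.5]
finger_gap: 0.0
```

>>> {"op": "jog_arm", "data": {
  "motion": [
    [-20, 0, 0, 0, 0],
    [-60, 0, 0, 0, 0],
    [-110, 0, 20, 0, 0],
    [-150, 0, 60, 0, 0],
    [-150, 0, 60, 0, 0]
  ]
}}

```text
clock: 12.08
position: [0.4312, 0.1506, 0.1856]
orientation: [[0.003, 0.17, -0.985], [0.0, -0.985, -0.17], [-1.0, 0.0, -0.003]]
force: [-0.0, 0.6, 0.4]
finger_gap: -0.0002
```

```bash
python3 - <<'E'
from h import *
from station import telemetry,optics
s=telemetry.state()
print(s["clock"],s["position"],s["force"])
for n in ["wrist","top","scene"]:
    f=optics.grab_frame(n); im=cv2.cvtColor(f["color"],cv2.COLOR_RGB2BGR)
    c=cam(f,s)
    E=[[-.062-d,.134,.0375] for d in(-.015,.015)]
    print(n,"flat end",proj(world(E,Q),c).round(1).tolist())
    if n=="top": im=cv2.resize(im[155:250,180:300],None,fx=6,fy=6,interpolation=cv2.INTER_CUBIC)
    if n=="scene": im=cv2.resize(im[170:290,255:415],None,fx=5,fy=5,interpolation=cv2.INTER_CUBIC)
    cv2.imwrite(f"pics/{n}3.png",im)
E
```

```text
12.075 [0.4311597  0.15055614 0.18564353] [-0.01185977  0.59989392  0.37320752]
wrist flat end [[256.4, 119.1], [257.0, 151.2]]
top flat end [[194.6, 224.4], [196.1, 234.6]]
scene flat end [[371.1, 191.6], [363.8, 184.6]]
```

View pics/wrist3.png

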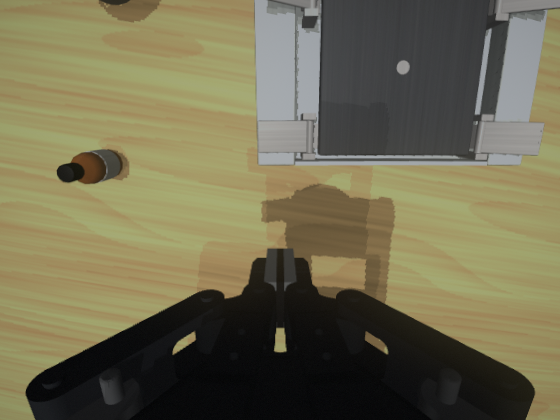

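View pics/scene3.png

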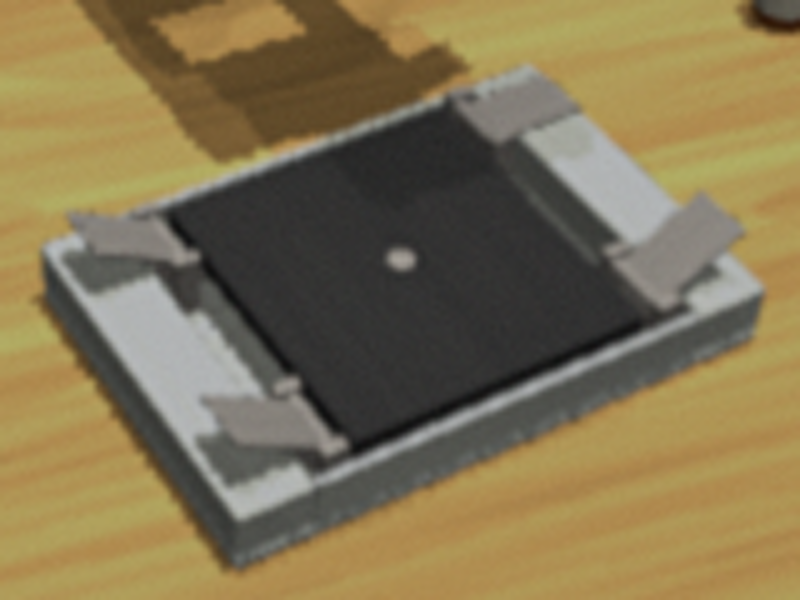

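Shim 1 lies flat: its outer edge in the scene view is at about (580,105)–(540,68) zoomed, against (580,108)–(544,73) predicted for flat. The other three shims are still up.

```bash
python3 -c "
from station import arm; print(arm.close_job())"
```

```text
the job is handed in; nothing more can be done
None
```

The loose corner is corner 1 (near left). Its shim tab is now pressed flat on the rail, and the job is handed in at about 12 s of the 54 s allowed.

- **Finding the corner:** I pressed all four corners with the closed fingertips. Corners 2, 3 and 4 pushed back with 10–13 N and did not move. Corner 1 went down 4.3 mm, to 33.7 mm above the bench.
- **Pressing the shim:** I pressed tab 1 until the fingertip stopped at 36.9 mm with 28.5 N. That is 0.6 mm below the expected 37.5 mm for a flat shim, within measuring error. I then lifted the hand clear.
- **Last checks:** The scene and wrist pictures put the tab's outer edge within about 1 pixel of where a flat shim should be. The other three shims were still standing, and the force on the tool was back to about zero. The arm never went near the bottle, cup or tray.

**Force mismatch:** while corner 1 was going down, the force read 4–14 N, above the roughly 0.5 N per mm described. I think that came from it nearing its stop and from sensor error. The measured travel still clearly marks it as the loose corner.

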